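Put the round ravioli stamps on their rests

ROBOT

A 6-joint arm with a two-finger parallel gripper is mounted at the origin on the work surface. World frame = base frame: x ahead of the robot, y to its left, z up, the work surface at z = 0. Lengths are in m, angles in rad, forces in N, time in s.
With the tool pointing down it reaches from about 0.35 to 0.725 m from the base axis. Payload 6 kg.
Tool frame: the origin (TCP) lies midway between the tips of the shut fingers; the grasp point (between the pads) lies 19 mm behind it; x points along the fingers, z is the direction in which the jaws open and shut, and the axes are right-handed (so a half turn about x gives the same grasp; the last joint's range is limited). The gripper opens to 85 mm and grips with 20 to 120 N. Pads are 22 mm wide; open, the fingers measure 114 mm over their backs; the gripper's body (76 mm by 85 mm) begins 54 mm behind the grasp point. The pads swing forward as they close: fully open they stand 13 mm farther back than shut.
Start: joints at [1.443, 0.04, 0.085, 0, -1.615, -0.334], TCP at [0.267, 0.537, 0.231] pointing down, gripper open.
Joint ranges: [-2.56, 2.56], [-1.29, 2.01], [-1.08, 1.49], [-3.29, 1.98], [-2.81, -0.18], [-2.99, 2.99]. Speed limits (rad/s): [2.57, 2.57, 3.01, 3.14, 3.14, 3.14].

INTERFACE

Orientations are given as a unit quaternion [w, x, y, z].
In Python, from cell import r, eyes, ticket, nets, status gives the robot as it stands. Calls block until the motion is done:
- r.move_pose(position, orientation): joint-space move of the TCP to a pose.
- r.servo_line(position, rotation=None, feed=0.15): straight line of the TCP; rotation=None keeps the orientation; feed is the mean speed in m/s.
- r.move_j(angles): joint-space move.
- r.move_gripper(opening, newtons=None): opening from 0.0 (shut) to 1.0 (fully open); newtons is the grip in N (None keeps the last); returns when the fingers have stopped.
- r.hold(seconds).
- r.ik(position, orientation): joint angles nearest the present ones, or None.
- eyes.get_image(name): name is "side" or "top"; returns the picture (480x640x3 uint8, red, green, blue); there is no depth.
- eyes.calibration(name): a dict with "mtx" (3x3 intrinsics, pixels), "rvec" (rotation vector, rad) and "tvec" (3), from world to camera coordinates, as OpenCV has them. Camera axes: x right, y down, z forward; pixel columns grow to the right and rows downward; lengths in m; the calibration is good to about 2 mm. A picture is of the moment at which its call begins. calibration takes no time and is no camera call.
A pose or a line that the arm cannot do raises r.IKError and nothing moves.
- ticket.close_job(): hands the job in, once; it reports no verdict.
Trained networks look in the newest picture that a camera, given by its name, has taken for a name from the list of things; names that differ only in an ending like _2 or _b are one class to them, and where a whole thing is asked for, a point or a joint stands for the part that bears it (a point fixed in the world has none). Each returns a list of dicts, best first, with "p" (0 to 1); they miss things now and then, are a little off and sometimes report something else, mostly with a low value. They report only what shows in the picture. A call takes as long as a camera call.
- nets.look_for(camera, query): "extent" ([left, top, right, bottom] in pixels, round what is visible of it).
- nets.regions_of(camera, query): "mask" (480x640 bool, what is visible of it) and "extent" ([left, top, right, bottom] in pixels, round what is visible of it).
Readings, each from a call of its own:
- status.current_time_s(): time.
- status.current_joints(): joint angles.
- status.current_joint_velocities(): joint speeds.
- status.current_joint_torque(): joint torques, N m.
- status.current_eef_pos(): TCP position.
- status.current_orientation(): TCP orientation.
- status.current_contact_force(): force on the tool from outside, world axes, zero at the start.
- status.current_torque(): the same for the moment, N m.
- status.current_opening(): opening from 0.0 (shut) to 1.0 (fully open).
Only numpy, scipy, OpenCV 4.12 (cv2) and the standard library are available. Lean on these libraries where they do the work, as an engineer would, in place of code of your own. Each camera call takes 0.05 s, during which the arm holds its last target. There are 200 camera calls.

TASK

Stand each of the three round ravioli stamps upright in the beech rest of its own size: the largest stamp in the largest rest, the middle one in the middle rest, the smallest in the smallest. The largest rest is taken up by the blue ramekin, so that has to go back to the middle of the turntable, standing upright. Set each thing down, do not drop it, and leave the square stamp and the glass tumbler where they are.

Things in the scene. Friction and masses are not known exactly. Their poses are not given: they have to be found in the camera images.
- stamp_large_center (a point): The largest round ravioli stamp, standing upright: a plain steel disc head 62 mm across and 18 mm high with a fluted edge, below an upright round beech handle 22 mm across that runs from 18 to 80 mm above the underside. Overall 80 mm high. This point is on its axis, half-way up (40 mm above the underside), z up; the handle, best gripped about 55 mm above the underside, is on the same axis.
- stamp_medium_center (a point): The middle-sized round ravioli stamp, standing upright: a plain steel disc head 48 mm across and 18 mm high with a fluted edge, below an upright round beech handle 22 mm across that runs from 18 to 80 mm above the underside. Overall 80 mm high. This point is on its axis, half-way up (40 mm above the underside), z up; the handle, best gripped about 55 mm above the underside, is on the same axis.
- stamp_small_center (a point): The smallest round ravioli stamp, standing upright: a plain steel disc head 34 mm across and 18 mm high with a fluted edge, below an upright round beech handle 22 mm across that runs from 18 to 80 mm above the underside. Overall 80 mm high. This point is on its axis, half-way up (40 mm above the underside), z up; the handle, best gripped about 55 mm above the underside, is on the same axis.
- ramekin_center (a point): Blue glazed ramekin, a straight-sided round cup 62 mm across and 45 mm high, wall 4 mm, open at the top; it stands upright in the recess of the largest rest at the start. This point is on its axis, half-way up (22.5 mm above its underside), z up. Gripped across its outside 28 mm or more above its underside, the fingertips stay clear of the rest's rim.
- rest_large: The largest round rest: a low beech dish fixed on the board, 90 mm across outside, with a flat recess 80 mm across; the recess floor is 6 mm and the rim 10 mm above the underside. Origin at the centre of its underside, z up. The ramekin stands in it at the start.
- rest_medium: The middle-sized round rest: a low beech dish fixed on the board, 76 mm across outside, with a flat recess 66 mm across; the recess floor is 6 mm and the rim 10 mm above the underside. Origin at the centre of its underside, z up.
- rest_small: The smallest round rest: a low beech dish fixed on the board, 62 mm across outside, with a flat recess 52 mm across; the recess floor is 6 mm and the rim 10 mm above the underside. Origin at the centre of its underside, z up.
- turntable: Round bamboo turntable, 250 mm across, flat top 28 mm above its underside; it stays put and does not turn. Only the tumbler stands on it. Origin at the centre of its underside, which rests on the chestnut board (board top 20 mm above the table); z up.
- stamp_square_center (a point): Square ravioli stamp, to be left alone: steel head 46 by 46 mm and 18 mm high with the same beech handle, 80 mm high over all. This point is on its axis, half-way up (40 mm). The stamps, the rests, a lidded salt pot (54 mm across, 60 mm high) and a spice jar (42 mm across, 65 mm high) stand mixed on the board, their centres at least 85 mm apart.
- tumbler_center (a point): Clear glass tumbler, to be left alone: 62 mm across the rim, 85 mm high, standing upright on the turntable about 88 mm from the turntable's centre. This point is on its axis, half-way up (42.5 mm).

How it is judged:
By the outcome, as a careful person would: the job done as asked, in the order asked, and still so for the second after the job is handed in, with the robot touching nothing.
It also fails if it takes over 109 s, if anything falls off the work surface, if the arm or the gripper's body presses on something with over 40 N, if the wrist force passes 120 N, or if a joint passes its speed limit or range.

## Working session

There is one attempt and no reset: what is moved stays moved. The work goes in short steps, each a Python script; the robot and the scene stay as the last script left them, time stands still between calls to the robot, and variables do not carry over. Pictures are saved under pics/ and viewed, about 12 in all and at most 16, crops included, and the job is handed in when it is done.

```bash
mkdir -p pics; ls; cat > h.py <<'E'
import numpy as np, cv2
from cell import r, eyes, ticket, nets, status
def P(cam):
    c=eyes.calibration(cam); R=cv2.Rodrigues(np.array(c["rvec"],float))[0]
    return np.array(c["mtx"],float),R,np.array(c["tvec"],float).ravel()
def ray(cam,uv,z):
    K,R,t=P(cam); d=R.T@np.linalg.solve(K,[uv[0],uv[1],1]); o=-R.T@t
    return o+d*(z-o[2])/d[2]
def proj(cam,p):
    K,R,t=P(cam); q=K@(R@np.array(p)+t); return q[:2]/q[2]
def snap(cam,name):
    im=eyes.get_image(cam); cv2.imwrite(f"pics/{name}.png",im[:,:,::-1]); return im
E
python3 - <<'E'
from h import *
for c in ("top","side"):
    snap(c,c+"0"); K,R,t=P(c); print(c,"cam at",-R.T@t,"dir",R[2],K[0,0])
    for n in "stamp_large_center stamp_medium_center stamp_small_center ramekin_center rest_large rest_medium rest_small turntable stamp_square_center tumbler_center".split():
        print(n,[(round(d["p"],2),[int(x) for x in d["extent"]]) for d in nets.look_for(c,n)[:4]])
print(status.current_time_s(),status.current_orientation())
E
```

```text
pics
top cam at [ 0.43231821 -0.02822344  1.22753752] dir [ 0.08954329  0.01677656 -0.99584163] 536.6270978570524
stamp_large_center [(0.79, [301, 255, 330, 286])]
stamp_medium_center [(0.67, [387, 167, 410, 195])]
stamp_small_center [(0.56, [471, 239, 493, 255]), (0.46, [144, 203, 253, 314])]
ramekin_center [(0.74, [328, 152, 354, 183])]
rest_large [(0.58, [325, 153, 362, 190])]
rest_medium [(0.87, [300, 200, 336, 240]), (0.32, [141, 202, 257, 314])]
rest_small [(0.6, [417, 268, 439, 301]), (0.37, [300, 256, 329, 286])]
turntable [(0.57, [144, 203, 255, 316])]
stamp_square_center [(0.8, [351, 210, 381, 239])]
tumbler_center [(0.75, [145, 204, 186, 241])]
side cam at [ 0.28825538 -0.77920016  0.90575254] dir [ 0.22035766  0.67510572 -0.70404174] 502.767624206743
stamp_large_center [(0.63, [266, 236, 295, 275])]
stamp_medium_center [(0.93, [385, 275, 408, 312]), (0.29, [353, 372, 376, 403])]
stamp_small_center [(0.69, [371, 235, 401, 268]), (0.57, [353, 368, 374, 403])]
ramekin_center [(0.84, [369, 233, 399, 269])]
rest_large [(0.94, [364, 250, 401, 274])]
rest_medium [(0.86, [316, 243, 347, 268])]
rest_small [(0.67, [286, 336, 318, 368])]
turntable [(0.6, [223, 158, 310, 222])]
stamp_square_center [(0.85, [327, 263, 356, 302])]
tumbler_center [(0.65, [275, 139, 296, 175])]
1.1 [-0.37235566 -0.60112417 -0.37230155  0.60115934]
```

```bash
python3 -c "
import cv2,numpy as np
" ; ls pics
```

```text
side0.png
top0.png
```

View pics/top0.png

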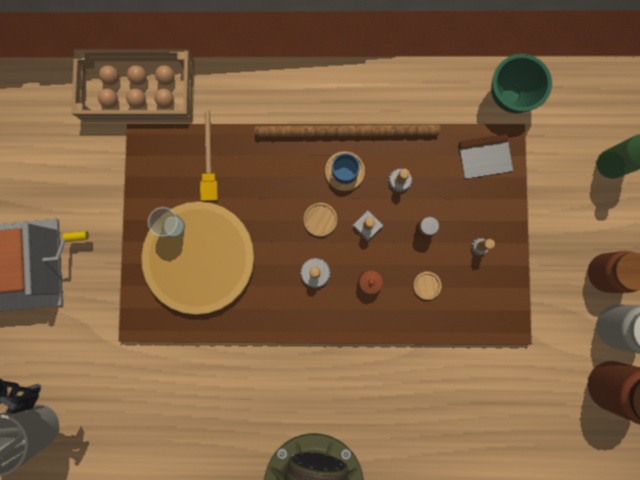

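View pics/side0.png

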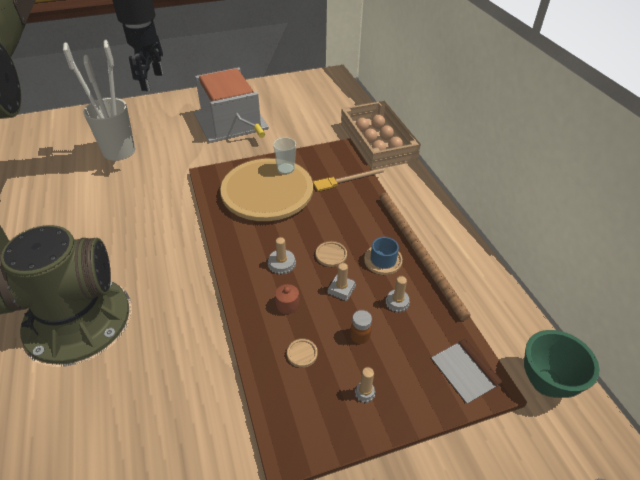

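The nets agree with the pictures. In the top view, the large stamp is at about (315,272), medium (401,181), small (482,246) and square (368,224). The large rest with the ramekin is at (345,171), the medium rest (320,220), the small rest (427,286), the turntable (198,259) and the tumbler (166,222). The net's second guesses are wrong.

Next I fit positions by matching rendered silhouettes to the net masks in both cameras.

```bash
cat > fit.py <<'E'
from h import *
from scipy.optimize import least_squares
B=.02
ST=lambda d:[(d/2,B,B+.018),(.011,B+.018,B+.08)]
M={"stamp_large_center":ST(.062),"stamp_medium_center":ST(.048),"stamp_small_center":ST(.034),"stamp_square_center":ST(.05),
"ramekin_center":[(.031,.026,.071)],"rest_large":[(.045,B,.03)],"rest_medium":[(.038,B,.03)],"rest_small":[(.031,B,.03)],
"turntable":[(.125,B,.048)],"tumbler_center":[(.031,.048,.133)]}
def parts(n,z0=None):
    p=M[n]
    if z0 is None: return p
    return [(a,b-p[0][1]+z0,c-p[0][1]+z0) for a,b,c in p]
def render(cam,pp,xy,S=4):
    K,R,t=P(cam); im=np.zeros((480*S,640*S),np.uint8); a=np.linspace(0,2*np.pi,48)
    for rad,z0,z1 in pp:
        X=np.vstack([np.c_[xy[0]+rad*np.cos(a),xy[1]+rad*np.sin(a),0*a+z] for z in (z0,z1)])
        q=(K@(R@X.T+t[:,None])).T; uv=((q[:,:2]/q[:,2:]+.5)*S-.5).astype(np.float32)
        cv2.fillConvexPoly(im,cv2.convexHull(np.round(uv*16)).astype(np.int32),1,shift=4)
    return im
def feat(m,S=1):
    ys,xs=np.nonzero(m); f=np.array([xs.mean(),ys.mean()]); return (f+.5)/S-.5
def fit(n,cam,xy0,mask,pp):
    t=feat(mask); g=lambda xy: feat(render(cam,pp,xy),4)-t
    s=least_squares(g,xy0,diff_step=None,method="lm",x_scale=1,epsfcn=None) if 0 else None
    xy=np.array(xy0,float)
    for _ in range(4):
        e=g(xy); J=np.c_[(g(xy+[.01,0])-e)/.01,(g(xy+[0,.01])-e)/.01]; xy=xy-np.linalg.solve(J,e)
    m=render(cam,pp,xy)[2::4,2::4]>0
    return xy,(m&mask).sum()/(m|mask).sum()
def find(n,cam,near=None,z0=None):
    pp=parts(n,z0); zm=(pp[0][1]+pp[-1][2])/2
    best=None
    for d in nets.regions_of(cam,n):
        if d["mask"].sum()<20: continue
        g=ray(cam,feat(d["mask"]),zm)[:2]
        xy,iou=fit(n,cam,g,d["mask"],pp)
        if near is not None and np.hypot(*(xy-near))>.05: continue
        if best is None or iou*d["p"]>best[1]*best[2]: best=(xy,iou,d["p"])
    return best
E
sed -i '/if 0 else None/d;/^from scipy/d' fit.py
python3 - <<'E'
from fit import *
import json
out={}
eyes.get_image("top");eyes.get_image("side")
for n in M:
    res={c:find(n,c) for c in("top","side")}
    print(n,{c:(v[0].round(4).tolist(),round(v[1],2),round(v[2],2)) if v else None for c,v in res.items()})
E
```

```text
stamp_large_center {'top': ([0.4657, 0.0003], np.float64(0.96), 0.78), 'side': ([0.4656, -0.001], np.float64(0.94), 0.98)}
stamp_medium_center {'top': ([0.6744, -0.1884], np.float64(0.96), 0.91), 'side': ([0.6747, -0.192], np.float64(0.95), 0.73)}
stamp_small_center {'top': ([0.5255, -0.365], np.float64(0.93), 0.6), 'side': ([0.5251, -0.37], np.float64(0.91), 0.61)}
stamp_square_center {'top': ([0.572, -0.1151], np.float64(0.84), 0.85), 'side': ([0.5709, -0.1201], np.float64(0.88), 0.6)}
ramekin_center {'top': ([0.6976, -0.0647], np.float64(0.93), 0.81), 'side': ([0.696, -0.066], np.float64(0.96), 0.97)}
rest_large {'top': ([0.6765, -0.1902], np.float64(0.31), 0.69), 'side': ([0.6878, -0.078], np.float64(0.36), 0.68)}
rest_medium {'top': ([0.5855, -0.0088], np.float64(0.97), 0.76), 'side': ([0.5851, -0.0118], np.float64(0.89), 0.57)}
rest_small {'top': ([0.4381, -0.248], np.float64(0.95), 0.81), 'side': ([0.4382, -0.2493], np.float64(0.95), 0.76)}
turntable {'top': ([0.4933, 0.2577], np.float64(0.89), 0.74), 'side': ([0.4949, 0.2628], np.float64(0.85), 0.88)}
tumbler_center {'top': ([0.5681, 0.3194], np.float64(0.82), 0.98), 'side': ([0.5678, 0.32], np.float64(0.87), 0.72)}
```

The two cameras agree within about 5 mm. The exceptions are the large rest, whose own mask is confused while the ramekin is in it, and the turntable, which the tumbler partly hides. I'll refit the turntable with the tumbler masked out, then pick up the ramekin with the jaws perpendicular to the direction of the tumbler.

```bash
cat > mv.py <<'E'
from fit import *
from scipy.spatial.transform import Rotation as Ro
def ori(psi):
    x=np.array([0,0,-1.]);z=np.array([np.cos(psi),np.sin(psi),0]);y=np.cross(z,x)
    q=Ro.from_matrix(np.c_[x,y,z]).as_quat(); return [q[3],q[0],q[1],q[2]]
def best(p,psi):
    "grasp-equivalent orientation needing the least joint motion"
    j0=np.array(status.current_joints()); c=[]
    for s in (psi,psi+np.pi):
        j=r.ik(p,ori(s))
        if j is not None: c.append((np.abs(np.array(j)-j0).max(),ori(s)))
    return min(c,key=lambda a:a[0])[1] if c else None
def go(xy,z,psi):
    p=[float(xy[0]),float(xy[1]),float(z)]; o=best(p,psi)
    if o is None: raise RuntimeError(f"no ik {p}")
    r.move_pose(p,o)
def line(xy,z,feed=.12): r.servo_line([float(xy[0]),float(xy[1]),float(z)],feed=feed)
def st(s=""): print(s,"t",round(status.current_time_s(),1),"tcp",np.round(status.current_eef_pos(),4),"open",round(status.current_opening(),3),"F",np.round(status.current_contact_force(),1))
E
python3 - <<'E'
from mv import *
from scipy.optimize import minimize
cs=[]
for cam in("top","side"):
    eyes.get_image(cam)
    m=nets.regions_of(cam,"turntable")[0]["mask"]
    tm=cv2.dilate(render(cam,M["tumbler_center"],(.568,.320))[2::4,2::4],np.ones((9,9)))>0
    def cost(xy):
        q=cv2.resize(render(cam,M["turntable"],xy).astype(np.float32),(640,480),interpolation=cv2.INTER_AREA)
        return np.abs(q-m)[~tm].sum()
    s=minimize(cost,[.497,.262],method="Nelder-Mead",options=dict(initial_simplex=[[.497,.262],[.51,.262],[.497,.275]],xatol=2e-4))
    print(cam,s.x.round(4),s.fun, m[~tm].sum(), np.hypot(*(s.x-[.568,.32]))); cs.append(s.x)
tt=np.mean(cs,0); d=np.array([.568,.320])-tt; psi=np.arctan2(d[1],d[0])+np.pi/2
print("tt",tt,"psi",psi)
np.save("tt.npy",np.r_[tt,psi])
for p in([.697,-.065,.21],[.697,-.065,.034],[*tt,.21],[*tt,.06]):
    print(p,[r.ik(p,ori(s)) is not None for s in(psi,psi+np.pi)])
ram=np.array([.6968,-.0655])
r.move_gripper(1.0,30); go(ram,.15,psi); st("above"); snap("side","abv")
E
```

```text
top [0.4984 0.2629] 172.1875 8851 0.09002027078692533
side [0.4998 0.2749] 279.0 4093 0.08176899916486183
tt [0.49909397 0.26891113] psi 2.2087888375608595
[0.697, -0.065, 0.21] [True, True]
[0.697, -0.065, 0.034] [True, True]
[np.float64(0.49909396582648324), np.float64(0.268911127036794), 0.21] [True, True]
[np.float64(0.49909396582648324), np.float64(0.268911127036794), 0.06] [True, True]
above t 5.2 tcp [ 0.6969 -0.0645  0.1502] open 1.002 F [ 0.2 -0.  -0.8]
```

View pics/abv.png

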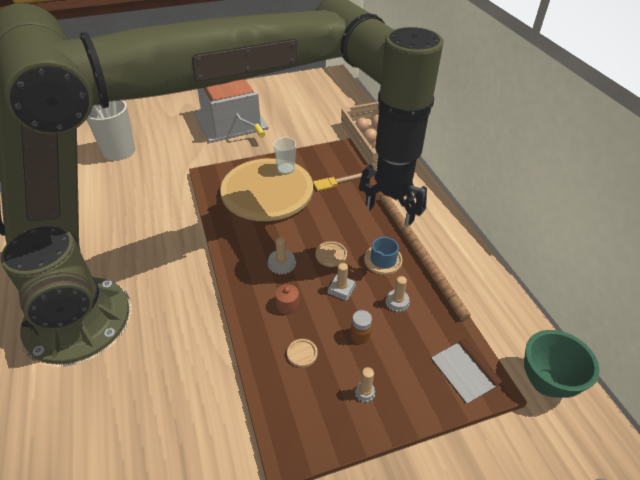

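The gripper is about over the ramekin at (385,255). For the turntable I trust the top fit, because its 90 mm to the tumbler matches the stated 88 mm.

```bash
cat >> mv.py <<'E'
def lower(xy,z,zmin,thr=4.0):
    "creep down until the upward force rises or zmin is reached"
    line(xy,z,.08); r.hold(.2); f0=status.current_contact_force()[2]
    while z>zmin:
        z-=.001; line(xy,z,.02); df=status.current_contact_force()[2]-f0
        if df>thr: break
    print("set at",round(z,4),"df",round(df,1))
E
python3 - <<'E'
from mv import *
ram=np.array([.6968,-.0655]); tt=np.array([.4986,.2650]); d=np.array([.568,.320])-tt; psi=np.arctan2(d[1],d[0])+np.pi/2
line(ram,.034,.1); st("down")
r.move_gripper(0.0,30); st("grip")
line(ram,.06,.1); st("lift"); line(ram,.17,.15); st()
go(tt,.19,psi); st("over tt"); snap("side","ovtt")
print(proj("side",[*tt,.048]),proj("top",[*tt,.048]))
E
```

```text
down t 6.6 tcp [ 0.6974 -0.0655  0.0351] open 1.0 F [-0.9  0.7 -0. ]
grip t 7.0 tcp [ 0.6974 -0.0655  0.0351] open 0.722 F [-0.2  0.5  4.2]
lift t 7.4 tcp [ 0.697  -0.0653  0.0604] open 0.718 F [ 0.8  0.1 -1.7]
 t 8.2 tcp [ 0.6962 -0.0654  0.1682] open 0.721 F [-0.3 -0.4 -1.7]
over tt t 9.7 tcp [0.4991 0.2644 0.1898] open 0.717 F [ 1.4 -0.1 -1.5]
[266.43883642 184.05870701] [195.15294007 256.84077849]
```

View pics/ovtt.png

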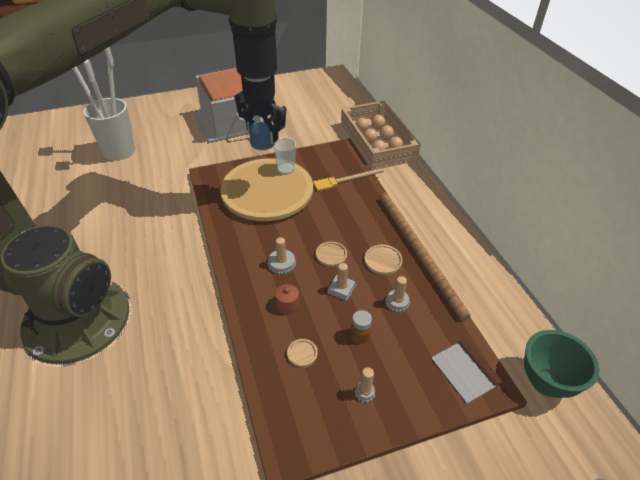

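The blue ramekin is held upright at (261,133), and the large rest at (383,259) is now empty. The target projects to (266,184), which is the middle of the turntable ellipse. I'll set the ramekin down and locate the large rest.

```bash
python3 - <<'E'
from mv import *
tt=np.array([.4986,.2650])
lower(tt,.062,.054); st()
r.move_gripper(1.0); r.hold(.2); line(tt,.10,.08); line(tt,.2,.2); st("up")
for c in("top","side"):
    snap(c,"p1"+c)
    for n,z in(("rest_large",None),("ramekin_center",.048),("tumbler_center",None)):
        v=find(n,c,z0=z); print(c,n,v and (v[0].round(4),round(v[1],2),v[2]))
E
```

```text
set at 0.056 df 8.5
 t 13.2 tcp [0.4988 0.2651 0.0571] open 0.719 F [-4.3 -0.9  6.7]
up t 15.1 tcp [0.4982 0.265  0.199 ] open 0.998 F [-0.6 -0.3 -0.5]
top rest_large (array([ 0.6971, -0.0639]), np.float64(0.97), 0.74)
top ramekin_center None
top tumbler_center (array([ 0.463 , -0.0009]), np.float64(0.88), 0.56)
side rest_large (array([ 0.6973, -0.0641]), np.float64(0.95), 0.87)
side ramekin_center (array([0.4968, 0.2645]), np.float64(0.93), 0.68)
side tumbler_center (array([0.5669, 0.3192]), np.float64(0.83), 0.65)
```

View pics/p1side.png

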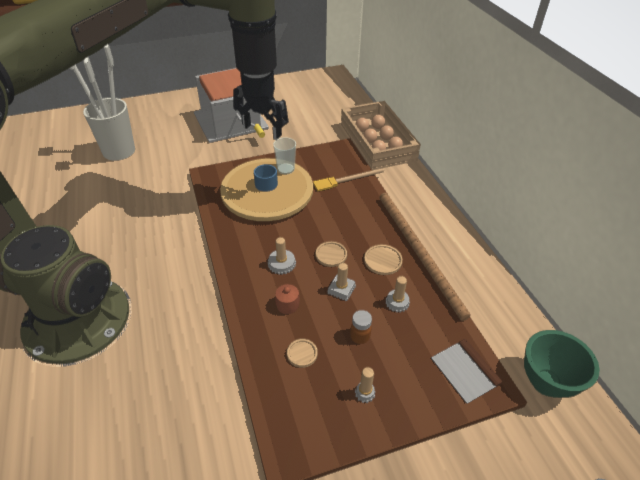

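The ramekin is upright mid-turntable at (265,178), and the tumbler hasn't moved. The large rest is at (0.697,-0.064), with both cameras agreeing. Next is the large stamp.

```bash
cat >> mv.py <<'E'
def carry(src,dst,psi=0.,psi2=None):
    r.move_gripper(.6,40); go(src,.2,psi); line(src,.12,.2); line(src,.053,.12); st("at stamp")
    r.move_gripper(0.0,40); st("grip")
    if not .15<status.current_opening()<.4: print("BAD GRIP"); return False
    line(src,.075,.1); line(src,.19,.2); st("lifted")
    if not .15<status.current_opening()<.4: print("LOST"); return False
    go(dst,.19,psi if psi2 is None else psi2); st("over rest"); line(dst,.1,.15); lower(dst,.064,.057)
    r.move_gripper(.6); r.hold(.2); line(dst,.12,.08); line(dst,.2,.2); st("done"); return True
E
python3 - <<'E'
from mv import *
carry(np.array([.4656,-.0003]),np.array([.6972,-.064]))
go([.45,.2],.25,0.)
for c in("top","side"):
    snap(c,"p2"+c)
    for n,near,z in(("stamp_large_center",(.697,-.064),.026),("stamp_medium_center",None,None),("rest_medium",None,None)):
        v=find(n,c,near,z); print(c,n,v and (v[0].round(4),round(v[1],2),v[2]))
E
```

```text
at stamp t 18.4 tcp [ 4.663e-01 -2.000e-04  5.420e-02] open 0.603 F [ 0.2 -0.4  0.4]
grip t 18.8 tcp [ 4.662e-01 -1.000e-04  5.410e-02] open 0.243 F [0.2 1.3 5.2]
lifted t 19.9 tcp [ 4.649e-01 -1.000e-04  1.880e-01] open 0.243 F [-0.2 -0.6 -4.1]
over rest t 20.8 tcp [ 0.6967 -0.0639  0.1888] open 0.244 F [ 0.1  0.2 -2.8]
set at 0.059 df 6.6
done t 25.7 tcp [ 0.6972 -0.0638  0.2   ] open 0.597 F [ 0.2  0.9 -0.7]
top stamp_large_center (array([ 0.6965, -0.0629]), np.float64(0.96), 0.93)
top stamp_medium_center (array([ 0.6748, -0.1888]), np.float64(0.96), 0.74)
top rest_medium (array([ 0.586 , -0.0078]), np.float64(0.92), 0.82)
side stamp_large_center (array([ 0.6958, -0.0645]), np.float64(0.94), 0.77)
side stamp_medium_center (array([ 0.6748, -0.1921]), np.float64(0.94), 0.62)
side rest_medium (array([ 0.5836, -0.0104]), np.float64(0.91), 0.7)
```

View pics/p2side.png

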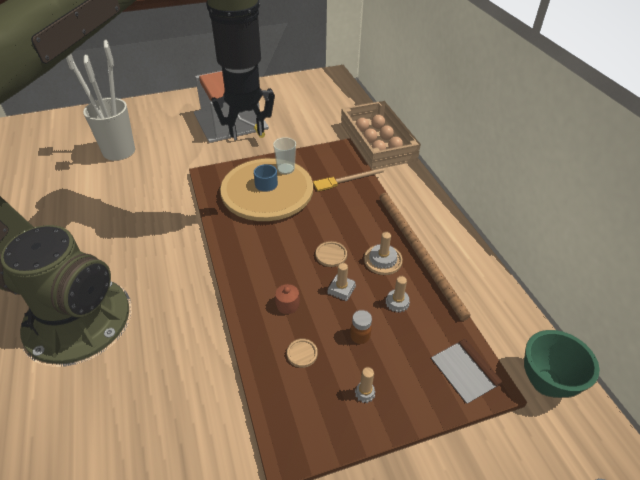

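The large stamp stands upright in its rest at (383,252). Now the medium and small stamps.

```bash
python3 - <<'E'
from mv import *
ok=carry(np.array([.6747,-.190]),np.array([.5852,-.010])) 
ok=ok and carry(np.array([.5253,-.367]),np.array([.4381,-.2487]))
go([.45,.2],.3,0.)
Z={"stamp_large_center":.026,"stamp_medium_center":.026,"stamp_small_center":.026,"ramekin_center":.048}
for c in("top","side"):
    snap(c,"p3"+c)
    for n in M:
        v=find(n,c,None,Z.get(n)); print(c,n,v and (v[0].round(4),round(v[1],2),round(v[2],2)))
st()
E
```

```text
at stamp t 30.6 tcp [ 0.6753 -0.1903  0.0543] open 0.596 F [-0.6  0.6  0.6]
grip t 30.9 tcp [ 0.6753 -0.1901  0.0543] open 0.245 F [-0.3  1.1  2.7]
lifted t 32.0 tcp [ 0.6741 -0.1895  0.1877] open 0.246 F [-1.  -0.5 -2.7]
over rest t 32.8 tcp [ 0.5849 -0.0099  0.1892] open 0.248 F [ 0.  -0.3 -1.8]
set at 0.059 df 7.9
done t 37.7 tcp [ 0.5852 -0.0098  0.1999] open 0.602 F [-0.   0.2  0.1]
at stamp t 40.5 tcp [ 0.5259 -0.3674  0.0543] open 0.599 F [-0.9 -1.1 -0. ]
grip t 40.9 tcp [ 0.5258 -0.3673  0.0542] open 0.241 F [0.5 0.  3.5]
lifted t 42.0 tcp [ 0.5249 -0.3664  0.1878] open 0.248 F [-0.4  0.8 -3.2]
over rest t 42.6 tcp [ 0.4376 -0.2483  0.189 ] open 0.243 F [-0.9  0.5 -1.7]
set at 0.059 df 7.1
done t 47.5 tcp [ 0.4381 -0.2485  0.1998] open 0.595 F [-0.1 -0.6 -1.1]
top stamp_large_center (array([ 0.6982, -0.0627]), np.float64(0.92), 0.77)
top stamp_medium_center (array([ 0.5851, -0.0092]), np.float64(0.94), 0.74)
top stamp_small_center (array([ 0.4381, -0.2462]), np.float64(0.93), 0.66)
top stamp_square_center (array([ 0.5711, -0.1152]), np.float64(0.83), 0.95)
top ramekin_center 
[... 409 characters left out ...]
array([ 0.6955, -0.0661]), np.float64(0.97), 0.88)
side stamp_medium_center (array([ 0.584, -0.013]), np.float64(0.91), 0.71)
side stamp_small_center (array([ 0.4375, -0.2529]), np.float64(0.88), 0.57)
side stamp_square_center (array([ 0.5711, -0.1197]), np.float64(0.88), 0.95)
side ramekin_center (array([0.4969, 0.2648]), np.float64(0.95), 0.87)
side rest_large (array([ 0.6879, -0.0781]), np.float64(0.33), 0.74)
side rest_medium None
side rest_small (array([ 0.4366, -0.2568]), np.float64(0.46), 0.81)
side turntable (array([0.4917, 0.2559]), np.float64(0.73), 0.91)
side tumbler_center (array([0.5668, 0.3179]), np.float64(0.81), 0.81)
 t 50.3 tcp [0.45 0.2  0.3 ] open 0.602 F [-0.1 -0.2  0.6]
```

View pics/p3side.png

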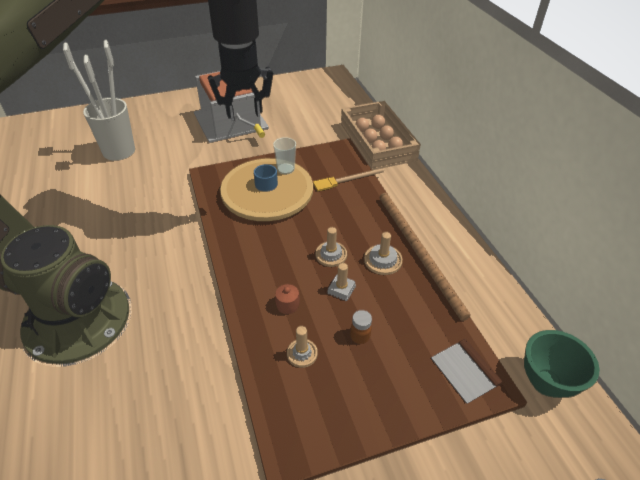

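View pics/p3top.png

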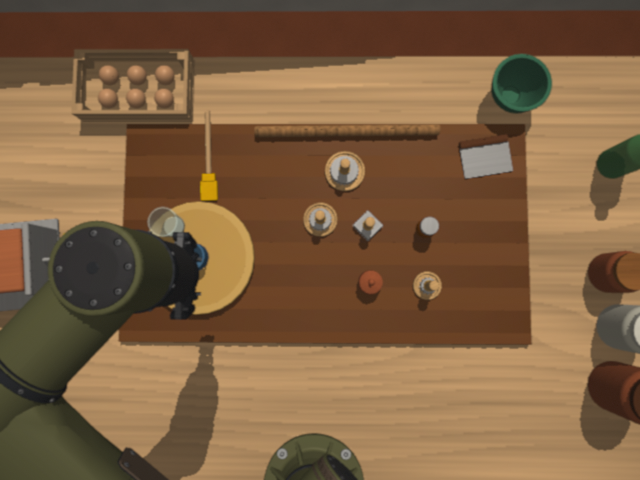

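All three stamps stand in their rests: side view (331,250), (383,255) and (302,350), and the top view agrees. The ramekin is mid-turntable at (265,178). The square stamp and tumbler haven't moved, and the arm is clear at z = 0.3. I'm handing the job in.

```bash
python3 -c "
from h import *
r.hold(.3); ticket.close_job(); print(status.current_time_s())"
```

```text
the job is handed in; nothing more can be done
the job is handed in; nothing more can be done
```

The job is done and handed in at about 51 s of the 109 s allowed. I moved the blue ramekin to the middle of the turntable first. Then I stood the large, medium and small stamps in their matching rests, lowering each until a light contact (under 9 N) before letting go.

**Stamps:** in the last pictures all three stand upright in their rests, within about 5 mm of the rest centres where there is 9 mm of room all round.

**Ramekin:** it stands upright about 2 mm from where I took the turntable's middle to be. That middle comes mainly from the top camera. The side camera's fit put it about 10 mm further left, so the ramekin could be off by up to that much.

**Left alone:** the square stamp and the tumbler read the same as at the start, within 2 mm, and the arm was clear of everything.

**Checks that disagreed:**
- **Top view of the turntable:** the arm blocked part of it in the last picture, so that camera's final ramekin and turntable readings are no use. I relied on the side camera there.
- **Filled rests:** the networks fit the rests poorly, or missed them, once something stood in them. I compared against the positions measured while they were empty.

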